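# Start the hex nut on a foam petal's stud

### The arm

A 6-joint arm with a two-finger parallel gripper is mounted at the origin on the work surface. World frame = base frame: x ahead of the robot, y to its left, z up, the work surface at z = 0. Lengths are in m, angles in rad, forces in N, time in s.
With the tool pointing down it reaches from about 0.375 to 0.9 m from the base axis. Payload 3.1 kg.
Tool frame: the origin (TCP) lies on the centre line of the jaws, within the pads' length; the fingertips stand 25 mm ahead of it and the grasp point (between the pads) lies 6 mm ahead of it; x points along the fingers, y is the direction in which the jaws open and shut, and the axes are right-handed (so a half turn about x gives the same grasp; the last joint's range is limited). The gripper opens to 87 mm and grips with 3 to 60 N. Pads are 19 mm wide; open, the fingers measure 117 mm over their backs; the gripper's body (75 mm by 190 mm) begins 51 mm behind the grasp point.
Start: joints at [1.133, 0.527, 1.433, -0, 1.181, -0.178], TCP at [0.16, 0.604, 0.248] pointing down, gripper open.
Joint ranges: [-3.08, 3.08], [-0.75, 2.2], [0.22, 2.44], [-1.43, 4.57], [0, 2.65], [-2.85, 2.85]. Speed limits (rad/s): [2.79, 2.79, 3.14, 3.14, 3.14, 3.14].

### API

Orientations are given as a unit quaternion [x, y, z, w].
In Python, from rig import robot gives the robot as it stands. The module is installed in compiled form; this text tells all that it offers.
- The arm moves only by the tool move_arm, never from a script. Its argument "commands" is a list of rows, each a list of 5 numbers: the gripper's target within -1 to 1 (shut at 1, half-way at 0, fully open at -1), then the shift along the tool's x, y, z in mm, then the turn about the tool's x in degrees. A call has 1 to 8 rows; each row is the pose to reach, as a shift and turn from the pose commanded when the call began, along the tool's axes at that moment; what a row does not reach only later rows make up. A row lasts 1/12 s, in which the tool goes at most 41.7 mm and 7.16 degrees, less where a joint would pass 70% of its speed; a pose out of reach is approached as far as the arm can. A call with a gripper value outside its range is refused whole. The fingers move at their own pace and stop on an object; "newtons" is the grip in N (left out, the last holds). Time passes only in rows, so rows that repeat a pose let the fingers close. It gives the time, the measured TCP pose, the force and the opening at its end, in the units of the state.
- robot.get_obs(): the state, without advancing time (a new reading comes with each control period).
- robot.camera(name): name is "scene" or "side" or "wrist"; returns a dict with "image" (420x560x3 uint8, red, green, blue), "fx", "fy", "cx", "cy" (pixels), "xyz" and "rotation" of the camera in the world; the wrist camera has in their place "tool_from_camera" (4x4, takes a point from camera to tool coordinates, whose origin is the TCP and whose axes are the tool frame's). Camera axes: x right, y down, z forward; pixel columns grow to the right and rows downward; lengths in m; the calibration is good to about 2 mm. A picture is of the moment at which its call begins: read the wrist's pose just before it. There is no depth.
- robot.hand_in(): hands the job in, once; it reports no verdict.
Trained networks look in a picture, given as the dict that the camera call returned (one of the last four; its "shot" number tells which), for a name from the list of things; names that differ only in an ending like _2 or _b are one class to them, and where a whole thing is asked for, a point or a joint stands for the part that bears it (a point fixed in the world has none). Each returns a list of dicts, best first, with "p" (0 to 1); they miss things now and then, are a little off and sometimes report something else, mostly with a low value. They report only what shows in the picture. A call takes as long as a camera call. They do not tell look-alikes from the thing itself.
- robot.regions_of(picture, name): "pixels" (420x560 bool, what is visible of it) and "bbox" ([left, top, right, bottom] in pixels, round what is visible of it).
The state is a dict: "time": time; "q": joint angles; "joint_velocities": joint speeds; "joint_torque": joint torques, N m; "position": TCP position; "tool_rot": TCP orientation; "ft_force": force on the tool from outside, world axes, zero at the start; "moment": the same for the moment, N m; "grip_width": finger opening in m.
Only numpy, scipy, OpenCV 4.12 (cv2) and the standard library are available. Lean on these libraries where they do the work, as an engineer would, in place of code of your own. Each camera call takes 0.05 s, during which the arm holds its last target.

### The job

Take the big brass-coloured hex nut from the black mat and set it square on the end of the stud that stands up from the white foam petal. Pressing only lightly, turn it backwards (anticlockwise from above) until you feel the thread drop in, then screw it on forwards (clockwise) at least a quarter turn and let go, so that it stays level on the thread. Do not force it, and leave the other things where they lie.

Things in the scene. Friction and masses are not known exactly. Their poses are not given: they have to be found in the camera images.
- nut: The loose hex nut, brass-coloured, about 0.28 kg: 44 mm across flats (51 mm over corners), 36 mm tall, standing on the mat the right way up. Origin: centre of its underside; z up along the bore; x square to one flat (flats face 0, 60, 120 ... degrees from x). The lowest 27 mm of the bore is a 30 mm wide counterbore that slips over the thread; the top 9 mm is 21 mm wide.
- nut_lugs (a point): Point on the nut's axis, 6 mm above its underside: the height of the undersides of its two thread lugs, which stand opposite each other inside the counterbore and are 4 mm thick. Which way they point is not told.
- stud_end (a point): Point on the stud's upright axis at the flat, blunt upper end of its thread, 107 mm above the table. It turns with the petal, NOT with the thread: where the thread begins must be felt. Nut's underside relative to this point: -6 mm while the lugs ride on the blunt end (-3 mm on top of the stops), about -13 to -15 mm once dropped in, then 1 mm lower per 20 degrees of clockwise turn, down to -24 mm (fully home).
- stud_nose (a point): Top of the stud's smooth, round-topped nose, 36 mm above stud_end and 19 mm in diameter: it guides the nut's upper bore. The blunt end around its foot has two openings (50 degrees wide) 180 degrees apart; just anticlockwise of each is a stop 3 mm high.
- stud_foot (a point): Point on the stud's axis 45 mm below stud_end, on the plywood. The fixed steel stud has a right-hand two-start thread, 27 mm across, 18 mm per turn. On the blunt end the nut jams against the stops if turned clockwise; anticlockwise it slides level, at most half a turn, and drops about 8 mm into an opening (by chance at once), where a stop keeps it from turning further back.
- petal: The fixed white foam petal, drop-shaped: a disc 170 mm across and 50 mm thick whose point lies 120 mm from the stud along its -x; a plywood disc (110 mm across, 12 mm thick) on top carries the steel stud at its centre. Origin: under the stud, on the table; z up.
- mat: Fixed black rubber mat, 240 x 180 x 4 mm, on which the nut stands. Origin: centre of its underside; long side along x.
- washer: Bystander: loose flat steel ring on the mat, 48 mm outside, 32 mm inside, 5 mm thick. Origin: centre of its underside.
- small_nut: Bystander: small steel hex block on the mat, 28 mm wide, 14 mm tall. Not the nut to use. Origin: centre of its underside.
- can: Bystander: blue spray can with a white band, 52 mm across, 140 mm tall. Origin: centre of its underside.
- pot: Bystander: open orange pot, 84 mm across, 80 mm tall. Origin: centre of its underside.
- brush: Bystander: brush lying along its x.
- wrench: Bystander: wrench lying along its x.
- offcut: Bystander: white foam block 90 x 60 x 50 mm. Origin: centre of its underside.
- foam_ring: Bystander: white foam ring 100 mm across, 40 mm tall. Origin: centre of its underside.
Not all that is in view belongs to the job. There is more than one size of the nut; the job needs the smallest.

How it is judged:
By the outcome, as a careful person would: the job done as asked, in the order asked, and still so for the second after the job is handed in, with the robot touching nothing.
It also fails if it takes over 72 s, if anything falls off the work surface, if the arm or the gripper's body presses on something with over 40 N, if the wrist force passes 120 N, or if a joint passes its speed limit or range.

## Working session

There is one attempt and no reset: what is moved stays moved. The work goes in short steps, Python scripts to look and compute and a tool call to move; the robot and the scene stay as the last step left them, time stands still between calls to the robot, and variables do not carry over. Pictures are saved under pics/ and viewed, and the job is handed in when it is done.

Besides the shell and the picture viewer there is one more tool, called after "Call:" as name([rows], argument=value, ...), one row to a line, values as JSON. move_arm: Moves the arm, as the interface text tells. Its arguments: {"type":"object","properties":{"commands":{"type":"array","items":{"type":"array","items":{"type":"number"}}},"newtons":{"type":"number"}},"required":["commands"]}

```bash
mkdir -p pics; cat > h.py <<'E'
import numpy as np, cv2
from rig import robot
from scipy.spatial.transform import Rotation as R
def save(p,name,img=None):
    im=p["image"] if img is None else img
    cv2.imwrite("pics/"+name+".png",cv2.cvtColor(im,cv2.COLOR_RGB2BGR))
def campose(p,obs=None):
    if "xyz" in p:
        Rm=np.array(p["rotation"]); 
        if Rm.size==4: Rm=R.from_quat(Rm).as_matrix()
        return Rm,np.array(p["xyz"])
    T=np.array(p["tool_from_camera"]); o=obs
    Rt=R.from_quat(o["tool_rot"]).as_matrix()
    return Rt@T[:3,:3], Rt@T[:3,3]+np.array(o["position"])
def onplane(p,u,v,z,obs=None):
    Rm,t=campose(p,obs)
    d=Rm@np.array([(u-p["cx"])/p["fx"],(v-p["cy"])/p["fy"],1.])
    return t+d*(z-t[2])/d[2]
def proj(p,X,obs=None):
    Rm,t=campose(p,obs); c=(np.atleast_2d(X)-t)@Rm
    return np.c_[p["fx"]*c[:,0]/c[:,2]+p["cx"],p["fy"]*c[:,1]/c[:,2]+p["cy"]]
E
python3 - <<'E'
from h import *
o=robot.get_obs(); print(o)
for n in ["scene","side","wrist"]:
    p=robot.camera(n); save(p,n+"0")
    print(n,p["fx"],p["cx"],p["cy"],p.get("xyz"),p.get("rotation"),p.get("tool_from_camera"))
    for k in ["nut","petal"]+(["mat"] if n=="scene" else []):
        for r in robot.regions_of(p,k): print(n,k,r["p"],r["bbox"],r["pixels"].sum())
E
```

```text
{'time': 0.0, 'q': array([ 1.13347746e+00,  5.28483159e-01,  1.43389048e+00, -1.11768316e-05,
        1.18141378e+00, -1.78491133e-01]), 'joint_velocities': array([ 1.32134438e-03, -1.98380395e-03, -6.18704368e-05,  9.32123797e-04,
        7.89689960e-05,  3.32815598e-04]), 'joint_torque': array([-1.32309215e-03, -4.40044749e+01, -1.76591331e+01,  6.29846100e-02,
        5.83865948e-02, -1.59044484e-04]), 'position': array([0.15964358, 0.60356397, 0.24656491]), 'tool_rot': array([ 0.09051208,  0.7014252 , -0.09199324,  0.70096183]), 'ft_force': array([-0.33368486, -0.13920177,  0.9192314 ]), 'moment': array([-0.04276012,  0.02953136, -0.03358652]), 'grip_width': 0.08703240690448232}
scene 455.877344205538 275.77523723741257 212.23963111983866 [1.13233805 0.45645749 0.87801567] [ 0.40873853  0.83466881 -0.33011397 -0.1651834 ] None
scene nut 0.8 [375.7, 198.6, 402.3, 229.5] 630
scene nut 0.77 [294.0, 209.5, 319.7, 240.5] 710
scene nut 0.65 [347.0, 249.2, 369.7, 273.9] 425
scene petal 0.78 [194.0, 164.4, 262.0, 230.5] 3286
scene petal 0.62 [156.5, 126.8, 201.8, 168.6] 537
scene mat 0.97 [306.4, 236.2, 415.5, 342.4] 6021
scene mat 0.7 [100.8, 174.6, 142.2, 209.0] 1014
side 451.722882390645 282.5023732876203 216.52116749815949 [ 0.2029719  -1.0859333   0.93745001] [ 0.87833512 -0.128828    0.07152526 -0.45476905] None
side nut 0.82 [248.5, 224.7, 268.9, 250.0] 413
side nut 0.77 [188.1, 212.6, 212.3, 233.5] 372
side nut 0.69 [245.5, 205.0, 261.2, 219.6] 226
side nut 0.47 [255.9, 339.6, 332.2, 382.1] 1079
side petal 0.95 [266.4, 244.9, 327.6, 306.4] 2602
wrist 328.4704356050246 276.8536433751877 211.70515218759522 None None [[-1.65453266e-03 -2.58892335e-01  9.65904768e-01 -1.38273179e-01]
 [ 9.99998237e-01  4.29678291e-04  1.82809964e-03  4.09515367e-04]
 [-8.88309296e-04  9.65906090e-01  2.58891168e-01 -7.16146893e-02]
 [ 0.00000000e+00  0.00000000e+00  0.00000000e+00  1.00000000e+00]]
```

View pics/scene0.png

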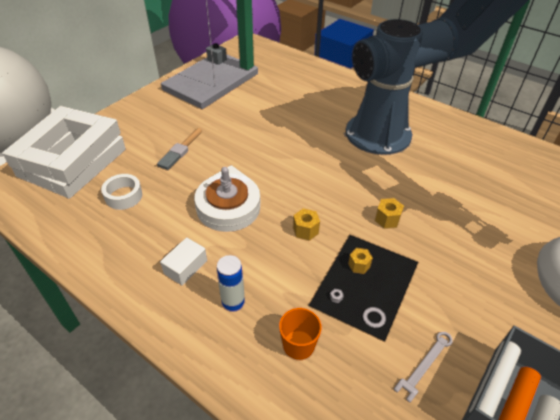

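View pics/side0.png

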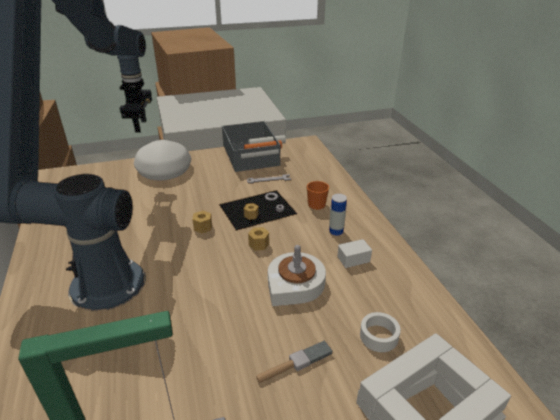

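View pics/wrist0.png

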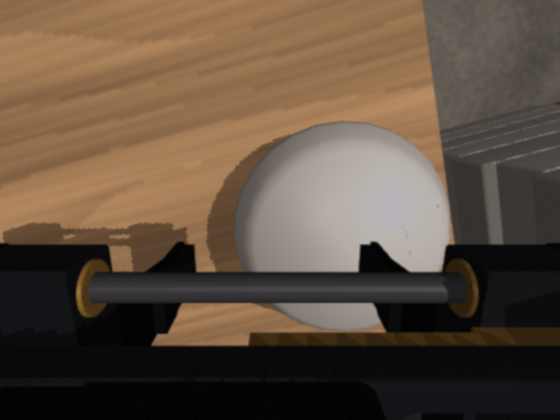

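The scene view shows three brass nuts: scene (389,213) and (307,224), both on the bare wood, and (360,261) on the black mat, which is the smallest. The side view shows the same three at (202,222), (259,240) and (251,212). By the description I take the one on the mat. The petal with the stud is at scene (228,195).

```bash
python3 - <<'E'
from h import *
for n,bx,sb in [("scene",(330,235,390,290),(185,155,270,235)),("side",(235,195,275,230),(260,235,335,310))]:
    p=robot.camera(n)
    for b,t in [(bx,"n"),(sb,"s")]:
        c=p["image"][b[1]:b[3],b[0]:b[2]]; save(p,n+"_"+t,cv2.resize(c,None,fx=7,fy=7,interpolation=cv2.INTER_CUBIC))
    for k in ["nut","petal","mat","stud_nose","washer","small_nut","can","pot","foam_ring","offcut","wrench","brush"]:
        for r in robot.regions_of(p,k):
            if r["p"]<.5: continue
            v,u=np.nonzero(r["pixels"]); h={"nut":.022,"mat":.004,"petal":.03,"can":.07,"pot":.04,"foam_ring":.02,"offcut":.025}.get(k,.01)
            print(n,k,r["p"],np.round(r["bbox"]),onplane(p,u.mean(),v.mean(),h).round(3))
E
```

```text
scene nut 0.93 [373. 201. 404. 227.] [0.314 0.198 0.022]
scene nut 0.65 [294. 209. 321. 237.] [0.477 0.052 0.022]
scene nut 0.58 [347. 250. 370. 273.] [0.493 0.217 0.022]
scene petal 0.89 [194. 164. 262. 232.] [ 0.542 -0.155  0.03 ]
scene mat 0.98 [309. 237. 420. 345.] [0.538 0.263 0.004]
scene stud_nose 0.71 [194. 167. 262. 233.] [ 0.528 -0.168  0.01 ]
scene washer 0.52 [362. 308. 385. 326.] [0.598 0.316 0.01 ]
scene can 0.72 [217. 256. 243. 315.] [0.748 0.043 0.07 ]
scene pot 0.67 [277. 309. 323. 363.] [0.74  0.219 0.04 ]
scene foam_ring 0.71 [364. 309. 384. 326.] [0.6   0.317 0.02 ]
scene foam_ring 0.63 [102. 173. 142. 211.] [ 0.685 -0.409  0.02 ]
scene offcut 0.68 [160. 241. 208. 285.] [ 0.749 -0.106  0.025]
scene wrench 0.86 [396. 335. 448. 404.] [0.632 0.449 0.01 ]
scene brush 0.56 [157. 129. 200. 172.] [ 0.466 -0.425  0.01 ]
side nut 0.69 [189. 213. 215. 232.] [0.314 0.205 0.022]
side nut 0.65 [248. 227. 272. 250.] [0.477 0.058 0.022]
side nut 0.56 [247. 203. 260. 217.] [0.49  0.22  0.022]
side petal 0.6 [269. 244. 327. 308.] [ 0.529 -0.166  0.03 ]
side mat 0.68 [218. 192. 295. 230.] [0.515 0.245 0.004]
side stud_nose 0.86 [267. 244. 326. 304.] [ 0.536 -0.145  0.01 ]
side can 0.74 [330. 194. 349. 236.] [0.748 0.049 0.07 ]
side pot 0.9 [306. 182. 329. 209.] [0.745 0.23  0.04 ]
side foam_ring 0.63 [362. 310. 399. 353.] [ 0.682 -0.41   0.02 ]
side offcut 0.62 [338. 238. 371. 268.] [ 0.744 -0.106  0.025]
side brush 0.8 [255. 340. 335. 382.] [ 0.455 -0.426  0.01 ]
```

View pics/scene_n.png

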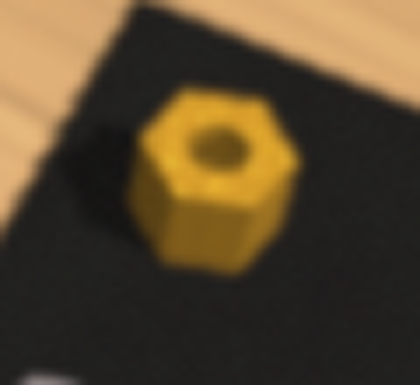

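View pics/scene_s.png

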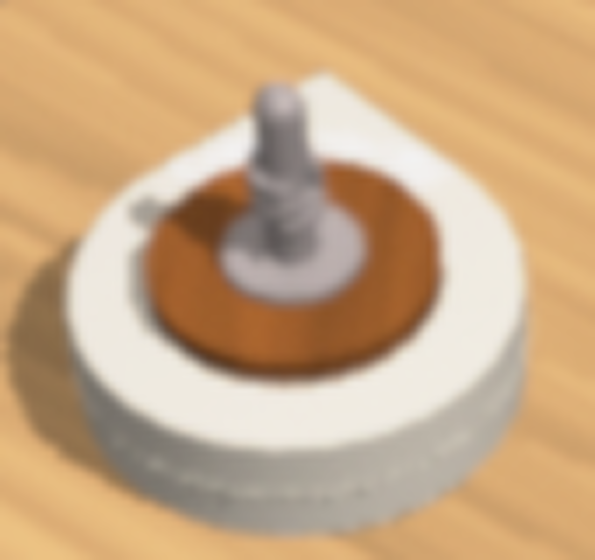

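View pics/side_s.png

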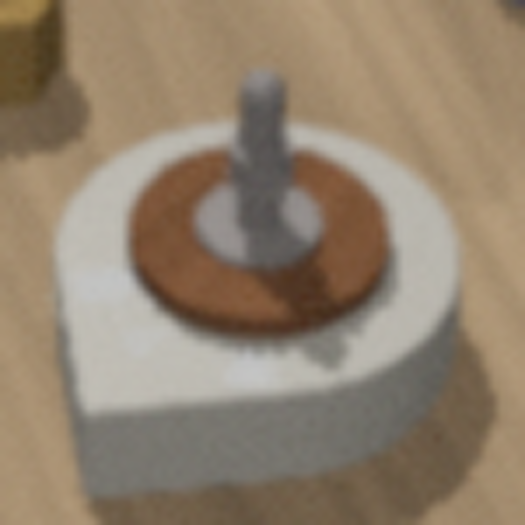

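The crop shows a hex nut with a smooth top on the black mat. The stud and its nose stand clear in both views. Next I work out the nut's yaw and triangulate the nose.

```bash
python3 - <<'E'
from h import *
p=robot.camera("scene"); s=robot.camera("side"); o=robot.get_obs()
c=np.array([(185,90),(268,100),(298,158),(255,205),(178,198),(140,143)])/7+[330,235]-.5+.07
X=np.array([onplane(p,*q,.040) for q in c]); print(X.mean(0).round(4)); d=X[:,:2]-X[:,:2].mean(0)
a=np.degrees(np.arctan2(d[:,1],d[:,0])); print(a.round(0),(a%60).round(0),np.hypot(*d.T).round(4))
def ray(p,u,v):
    Rm,t=campose(p); d=Rm@np.array([(u-p["cx"])/p["fx"],(v-p["cy"])/p["fy"],1.]); return t,d/np.linalg.norm(d)
rs=[ray(p,280/7+185-.4,92/7+155),ray(s,262/7+260-.4,78/7+235)]
A=sum(np.eye(3)-np.outer(d,d) for t,d in rs); b=sum((np.eye(3)-np.outer(d,d))@t for t,d in rs)
N=np.linalg.solve(A,b);print("nose",N)
for h in (.107,.143):
  print(proj(p,[N[0],N[1],h]),proj(s,[N[0],N[1],h]))
Rt=R.from_quat(o["tool_rot"]).as_matrix();print(Rt.round(3),o["position"])
for n,X in (("nut",[.492,.2185,.04]),("stud",N)):
  print(n,Rt.T@(np.array(X)-o["position"])*1000)
E
```

```text
[0.4918 0.2182 0.04  ]
[-123.  176.  119.   57.   -1.  -57.] [57. 56. 59. 57. 59.  3.] [0.0263 0.0278 0.0254 0.0247 0.0264 0.0266]
nose [ 0.53710715 -0.15509888  0.13941434]
[[225.93208418 177.79090907]] [[297.03644158 255.13609485]]
[[224.84693354 166.8722918 ]] [[297.38357004 245.26492219]]
[[ 0.     0.256  0.967]
 [-0.     0.967 -0.256]
 [-1.    -0.     0.   ]] [0.15994351 0.60414688 0.24753292]
nut [ 207.5585673  -287.80107194  419.69622202]
stud [ 108.16842482 -637.41725319  558.9230543 ]
```

The corner radius is about 26 mm, i.e. 51 mm over corners, so this is the right, smallest nut. Its flats face about 28.5° + 60k. I'll grasp with tool y near −31.5°, which leaves joint 6 room for both turns later.

Call:
move_arm([
  [-1, 0, -36, 52, 7],
  [-1, 0, -72, 105, 14],
  [-1, 0, -108, 157, 21],
  [-1, 0, -144, 210, 28],
  [-1, 0, -180, 262, 35],
  [-1, 0, -216, 315, 42],
  [-1, 0, -252, 367, 49],
  [-1, 0, -288, 420, 56],
])

```text
time: 2.57
position: [0.3784, 0.3499, 0.2478]
tool_rot: [0.412, 0.575, -0.411, 0.575]
ft_force: [-0.3, 0.5, 0.4]
grip_width: 0.0871
```

```bash
cat >> h.py <<'E'
def to(X,yaw=None,o=None):
    "shift (tool axes mm) and turn deg to reach TCP X, yaw(deg) of tool y (mod 180)"
    o=o or robot.get_obs(); Rt=R.from_quat(o["tool_rot"]).as_matrix()
    y=np.degrees(np.arctan2(Rt[1,1],Rt[0,1]))
    print("t",round(o["time"],2),"pos",o["position"].round(4),"yaw",y.round(2),"q6",np.degrees(o["q"][5]).round(1),"F",o["ft_force"].round(1),"M",o["moment"].round(2),"w",round(o["grip_width"],4))
    if X is not None: print("shift",(Rt.T@(np.array(X)-o["position"])*1000).round(1), "turn", None if yaw is None else round(y-yaw,1))
E
python3 -c "
from h import *
to([.492,.218,.2],-31.5)"
```

```text
t 2.57 pos [0.3784 0.3499 0.2478] yaw 18.84 q6 11.5 F [-0.3  0.5  0.4] M [-0.04 -0.03 -0.04] w 0.0871
shift [ 47.8  64.9 161.5] turn 50.3
```

Call:
move_arm([
  [-1, 10, 14, 35, 7],
  [-1, 20, 28, 70, 14],
  [-1, 30, 42, 105, 21],
  [-1, 40, 56, 140, 28],
  [-1, 48, 65, 161.5, 36],
  [-1, 48, 65, 161.5, 43],
  [-1, 48, 65, 161.5, 50.3],
  [-1, 48, 65, 161.5, 50.3],
])

```text
time: 3.23
position: [0.4923, 0.2196, 0.1993]
tool_rot: [-0.616, -0.346, 0.617, -0.346]
ft_force: [-0.3, 0.1, -0.3]
grip_width: 0.087
```

```bash
python3 -c "
from h import *
to([.492,.218,.2],-31.5)
o=robot.get_obs();p=robot.camera('wrist');save(p,'w1')
for k in ['nut','small_nut']:
  for r in robot.regions_of(p,k):
    print(k,r['p'],r['bbox']);
    if k=='nut' and r['p']>.5: np.save('m.npy',r['pixels'])
print(proj(p,[.492,.218,.04],o))
"
```

```text
t 3.23 pos [0.4923 0.2196 0.1993] yaw -31.37 q6 43.5 F [-0.3  0.1 -0.3] M [-0.04  0.08  0.02] w 0.087
shift [-0.7  0.6  1.5] turn 0.1
nut 0.87 [311.4, 299.0, 376.6, 333.6]
nut 0.64 [249.4, 173.1, 302.4, 234.7]
small_nut 0.62 [353.0, 117.9, 388.5, 150.7]
[[278.7523478  204.39270342]]
```

View pics/w1.png

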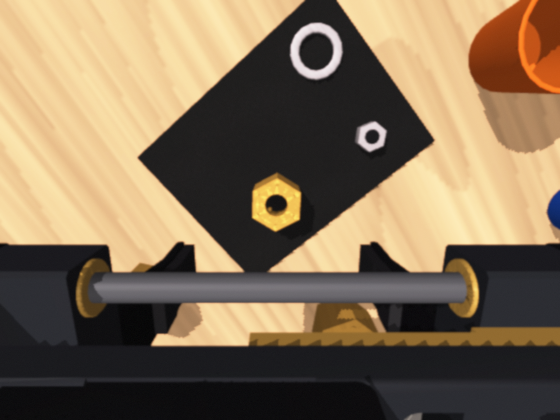

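The wrist picture shows the mat nut centred at about (276,204), with flats facing left and right (edges u=252 and 301), square to the jaws. The washer is at (316,52) and the small nut at (371,137).

```bash
python3 -c "
from h import *
o=robot.get_obs();p=robot.camera('wrist')
print(np.degrees(o['q']).round(1),o['joint_velocities'].round(2)); to([.492,.218,.2],-31.5)
b=(235,155,320,250);save(p,'w2c',cv2.resize(p['image'][b[1]:b[3],b[0]:b[2]],None,fx=6,fy=6,interpolation=cv2.INTER_CUBIC))
im=p['image'][150:255,235:320].astype(int);m=((im[...,0]-im[...,2])>90).astype(np.uint8)
c=max(cv2.findContours(m,0,2)[0],key=cv2.contourArea);c=c[:,0]+[235,150]
for v in (195,203,211): 
  q=c[abs(c[:,1]-v)<1][:,0];print(v,q.min(),q.max())
# whole-body silhouette fit of hex prism
from scipy.optimize import minimize
mm=np.zeros((420,560),np.uint8);cv2.fillPoly(mm,[c.reshape(-1,1,2).astype(np.int32)],1)
def sil(x):
  a=np.radians(x[2]+30+60*np.arange(6));P=[]
  for h in(.004,.04): P+=[[x[0]+.0254*np.cos(t),x[1]+.0254*np.sin(t),h] for t in a]
  q=proj(p,P,o);h=cv2.convexHull(((q+.0)*16).round().astype(np.int32));z=np.zeros((420,560),np.uint8)
  cv2.fillConvexPoly(z,h,1,shift=4);return z
f=lambda x:(sil([x[0]/1e3,x[1]/1e3,x[2]])!=mm).sum()
best=min((minimize(f,[492,218,a],method='Nelder-Mead',options=dict(initial_simplex=[[492,218,a],[496,218,a],[492,222,a],[492,218,a+5]])) for a in(25,29,33)),key=lambda r:r.fun)
print(best.x,best.fun,mm.sum())
"
```

```text
[12.3 27.3 97.3  0.  55.4 43.2] [ 0.01 -0.    0.    0.   -0.    0.01]
t 3.43 pos [0.4916 0.2206 0.1998] yaw -30.96 q6 43.2 F [-0.4  0.   0.1] M [-0.11  0.03  0.01] w 0.0875
shift [-0.2  1.7  2. ] turn 0.5
195 254 254Traceback (most recent call last):
  File "<string>", line 9, in <module>
    q=c[abs(c[:,1]-v)<1][:,0];print(v,q.min(),q.max())
                                      ~~~~~^^
    return umr_minimum(a, axis, None, out, keepdims, initial, where)
ValueError: zero-size array to reduction operation minimum which has no identity
```

View pics/w2c.png

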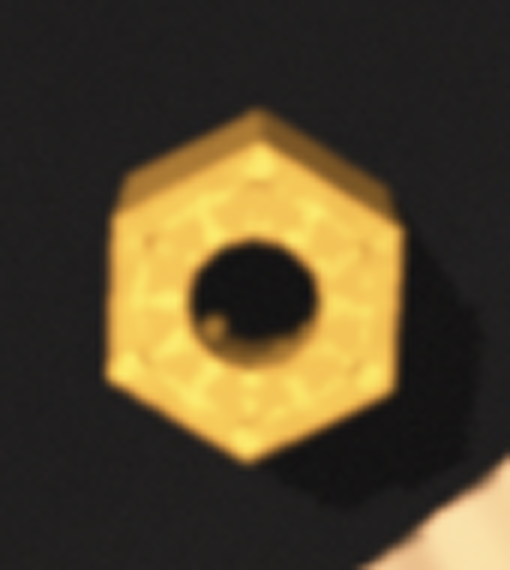

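```bash
cat > fit.py <<'E'
from h import *
from scipy.optimize import minimize
def fit(p,o,x0,zb,box,thr=40,poses=(0,-4,4)):
    im=p['image'][box[1]:box[3],box[0]:box[2]].astype(int);m=((im[...,0]-im[...,2])>thr).astype(np.uint8)
    cs=cv2.findContours(m,0,1)[0];c=max(cs,key=cv2.contourArea)[:,0]+[box[0],box[1]]
    mm=np.zeros((420,560),np.uint8);cv2.fillPoly(mm,[c.reshape(-1,1,2).astype(np.int32)],1)
    big=cv2.resize(mm,None,fx=4,fy=4,interpolation=1)
    def sil(x):
        a=np.radians(x[2]+30+60*np.arange(6));P=[[x[0]/1e3+.0254*np.cos(t),x[1]/1e3+.0254*np.sin(t),h] for h in(zb,zb+.036) for t in a]
        q=proj(p,P,o)*4+1.5;h=cv2.convexHull((q*16).round().astype(np.int32));z=np.zeros_like(big);cv2.fillConvexPoly(z,h,1,shift=4);return z
    f=lambda x:(sil(x)!=big).sum()/16
    x0=np.array(x0,float)
    best=min((minimize(f,x0+[0,0,a],method='Nelder-Mead',options=dict(initial_simplex=x0+[0,0,a]+np.array([[0,0,0],[4,0,0],[0,4,0],[0,0,5]]))) for a in poses),key=lambda r:r.fun)
    return best.x,best.fun,mm.sum()
E
python3 -c "
from fit import *
o=robot.get_obs();p=robot.camera('wrist');print(p['image'][200:206,245:258].astype(int)[3])
print(fit(p,o,[492,218,29],.004,(235,155,315,240)))
to(None)
"
```

```text
[[ 33  30  30]
 [ 31  29  29]
 [ 31  30  29]
 [ 31  30  30]
 [ 30  29  29]
 [ 32  30  30]
 [ 33  31  31]
 [ 64  51  37]
 [147 107  53]
 [223 167  75]
 [241 193  86]
 [245 203  91]
 [248 221 100]]
(array([489.04128337, 218.7652285 ,  28.39292343]), np.float64(142.75), np.uint64(2297))
t 3.48 pos [0.4916 0.2207 0.1998] yaw -30.98 q6 43.3 F [-1.   0.5  0.3] M [-0.08  0.04  0.07] w 0.0867
```

```bash
python3 -c "
from h import *
to([.490,.2187,.034],-31.6)"
```

```text
t 3.48 pos [0.4916 0.2207 0.1998] yaw -30.98 q6 43.3 F [-1.   0.5  0.3] M [-0.08  0.04  0.07] w 0.0867
shift [165.8  -0.4   2.5] turn 0.6
```

Call:
move_arm([
  [-1, 30, 0, 2.5, 0.6],
  [-1, 60, 0, 2.5, 0.6],
  [-1, 85, 0, 2.5, 0.6],
  [-1, 95, 0, 2.5, 0.6],
  [-1, 95, 0, 2.5, 0.6],
])

```text
time: 3.9
position: [0.4887, 0.2181, 0.1025]
tool_rot: [-0.616, -0.345, 0.619, -0.344]
ft_force: [0.6, -1.2, -0.2]
grip_width: 0.087
```

```bash
python3 -c "
from fit import *
o=robot.get_obs();p=robot.camera('wrist');save(p,'w3')
print(fit(p,o,[490,218,28],.004,(190,130,365,300)))
to([.490,.2187,.034],-31.6)"
```

```text
(array([489.32645492, 218.34251916,  26.94181944]), np.float64(246.5), np.uint64(4806))
t 3.95 pos [0.4899 0.2183 0.104 ] yaw -31.66 q6 43.7 F [-0.4 -0.3  1. ] M [-0.05  0.09 -0.01] w 0.0872
shift [70.  -0.  -0.4] turn -0.1
```

View pics/w3.png

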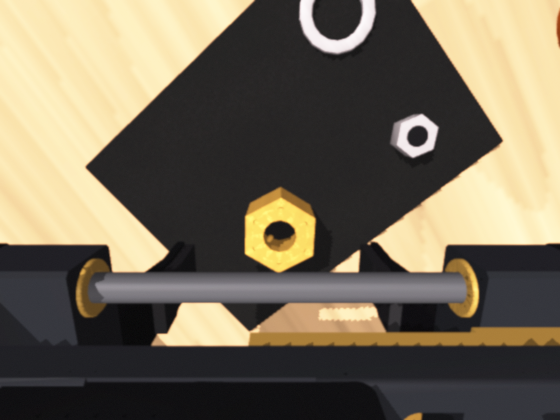

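The nut is at (280,232), centred between the jaws. The fit gives (0.489, 0.218), so I descend and grip.

Call:
move_arm([
  [-1, 25, 0, -0.5, 0.8],
  [-1, 45, 0, -0.5, 0.8],
  [-1, 60, 0, -0.5, 0.8],
  [-1, 70, 0, -0.5, 0.8],
  [-1, 70, 0, -0.5, 0.8],
  [1, 70, 0, -0.5, 0.8],
  [1, 70, 0, -0.5, 0.8],
  [1, 70, 0, -0.5, 0.8],
], newtons=30)

```text
time: 4.62
position: [0.4917, 0.2189, 0.0358]
tool_rot: [0.621, 0.34, -0.619, 0.34]
ft_force: [0.3, 0.5, -0.6]
grip_width: 0.0742
```

Call:
move_arm([
  [1, 0, 0, 0, 0],
  [1, 0, 0, 0, 0],
  [1, 0, 0, 0, 0],
  [1, 0, 0, 0, 0],
])

```text
time: 4.95
position: [0.4908, 0.2186, 0.0348]
tool_rot: [0.62, 0.34, -0.62, 0.34]
ft_force: [-0.4, 0.3, -0.1]
grip_width: 0.048
```

```bash
python3 -c "
from h import *
o=robot.get_obs();p=robot.camera('wrist');save(p,'w4');to(None)"
```

```text
t 5.0 pos [0.4908 0.2186 0.0347] yaw -32.53 q6 44.6 F [ 0.3  0.3 -0.7] M [ 0.09  0.35 -0.02] w 0.044
```

View pics/w4.png

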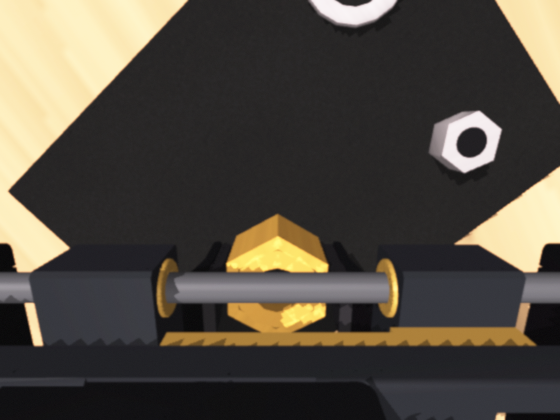

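The nut is gripped: the opening reads 44.0 mm, its width across flats. Lift next.

Call:
move_arm([
  [1, -15, 0, 0, 0],
  [1, -50, 0, 0, 0],
  [1, -90, 0, 0, 0],
  [1, -130, 0, 0, 0],
  [1, -165, 0, 0, 0],
  [1, -180, 0, 0, 0],
  [1, -180, 0, 0, 0],
])

```text
time: 5.58
position: [0.4928, 0.2192, 0.2184]
tool_rot: [0.623, 0.339, -0.617, 0.341]
ft_force: [1.2, 0.3, -3.2]
grip_width: 0.0437
```

```bash
python3 -c "
from h import *
o=robot.get_obs();p=robot.camera('wrist');save(p,'w5');to([.537,-.155,.215],-77)
T=np.array(p['tool_from_camera'])
def pt(X):
  c=(np.array(X)-T[:3,3])@T[:3,:3]; return (p['fx']*c[0]/c[2]+p['cx'],p['fy']*c[1]/c[2]+p['cy'])
for dz in(-2,-1,0,1,2): print(dz,[np.round(pt([.0305-.036,0,s*.0254+dz/1e3]),1) for s in(1,-1)],np.round(pt([.0305-.0,0,.0254+dz/1e3]),1))"
```

```text
t 5.63 pos [0.4913 0.2188 0.2158] yaw -32.52 q6 44.6 F [ 0.  -0.9 -3.8] M [-0.11  0.14 -0.01] w 0.0437
shift [  0.7 239.5 290.6] turn 44.5
-2 [array([279.2, 333.9]), array([279.5, 229.7])] [278.8 295. ]
-1 [array([279.2, 335.8]), array([279.5, 232. ])] [278.8 296.6]
0 [array([279.2, 337.7]), array([279.5, 234.2])] [278.8 298.1]
1 [array([279.2, 339.5]), array([279.5, 236.4])] [278.8 299.7]
2 [array([279.2, 341.4]), array([279.5, 238.6])] [278.8 301.3]
```

View pics/w5.png

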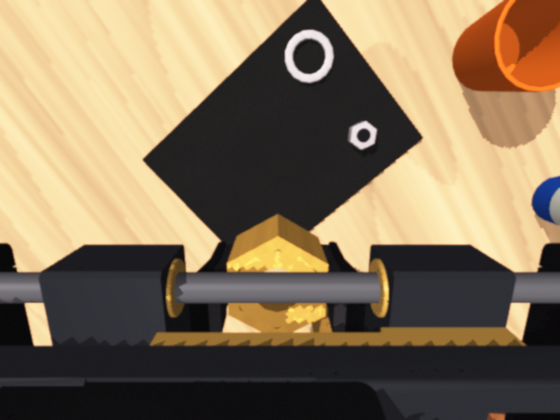

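The nut is lifted, square in the jaws, at about (278,285); force reads −3.8 N, its weight. I go to a viewing stand-off beside the stud to measure it with the wrist camera.

```bash
python3 -c "
from h import *
to([.615,-.137,.215],-77)"
```

```text
t 5.63 pos [0.4913 0.2188 0.2158] yaw -32.52 q6 44.6 F [ 0.  -0.9 -3.8] M [-0.11  0.14 -0.01] w 0.0437
shift [  1.  295.6 233.5] turn 44.5
```

Call:
move_arm([
  [1, 0, 25, 20, 5],
  [1, 0, 55, 43, 10],
  [1, 0, 85, 67, 16],
  [1, 0, 115, 91, 22],
  [1, 0, 145, 115, 28],
  [1, 0, 175, 138, 33],
  [1, 0, 205, 162, 39],
  [1, 0, 235, 186, 44.5],
])

```text
time: 6.3
position: [0.5872, -0.0659, 0.211]
tool_rot: [-0.701, -0.079, 0.705, -0.077]
ft_force: [0.5, -0.1, -3.1]
grip_width: 0.0439
```

```bash
python3 -c "
from h import *
to([.615,-.137,.215],-77)"
```

```text
t 6.3 pos [ 0.5872 -0.0659  0.211 ] yaw -77.33 q6 60.1 F [ 0.5 -0.1 -3.1] M [-0.08  0.09 -0.01] w 0.0439
shift [ -4.3  75.4 -11.5] turn -0.3
```

Call:
move_arm([
  [1, -2, 30, -4, 0],
  [1, -4, 55, -8, 0],
  [1, -4, 70, -11, 0],
  [1, -4, 75, -11.5, 0],
  [1, -4, 75, -11.5, 0],
  [1, -4, 75, -11.5, 0],
])

```text
time: 6.8
position: [0.6155, -0.1334, 0.2169]
tool_rot: [-0.701, -0.081, 0.704, -0.079]
ft_force: [-0.9, -0.4, -2.9]
grip_width: 0.044
```

```bash
python3 -c "
from h import *
robot.camera('scene')
o=robot.get_obs();p=robot.camera('wrist');save(p,'w6');to([.537,-.155,.215],-77)
for h in (.062,.107,.143): print(h,proj(p,[.537,-.155,h],o))"
```

```text
t 6.9 pos [ 0.6158 -0.133   0.2178] yaw -76.93 q6 54.6 F [-0.4  0.3 -2.3] M [-0.01  0.15 -0.  ] w 0.0439
shift [ 3.   3.7 81.7] turn 0.1
0.062 [[282.20542852 282.97314005]]
0.107 [[282.81662512 307.83693856]]
0.143 [[283.46191323 334.08759751]]
```

View pics/w6.png

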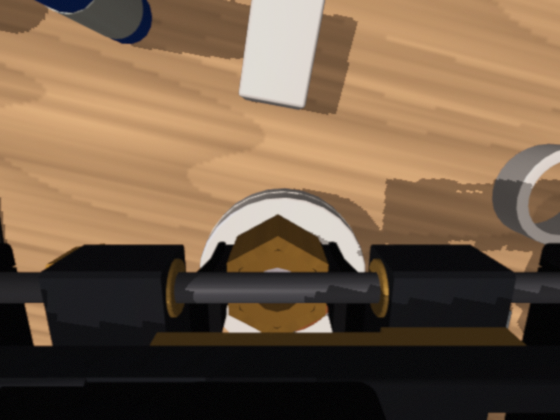

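The camera looks from the tool's −z side, so the petal (disc edge near (282,190)) is hidden behind the nut. I pass over it to view from the other side; the nut's underside is 4 cm above the nose.

Call:
move_arm([
  [1, 0, 3, 30, 0],
  [1, 0, 3, 60, 0],
  [1, 0, 3, 90, 0],
  [1, 0, 3, 120, 0],
  [1, 0, 3, 150, 0],
  [1, 0, 3, 165, 0],
  [1, 0, 3, 165, 0],
  [1, 0, 3, 165, 0],
])

```text
time: 7.57
position: [0.4564, -0.174, 0.2191]
tool_rot: [0.703, 0.08, -0.702, 0.08]
ft_force: [-0.2, -0.5, -2.8]
grip_width: 0.0435
```

```bash
python3 -c "
from h import *
robot.camera('scene');robot.camera('scene')
o=robot.get_obs();p=robot.camera('wrist');save(p,'w7');to([.537,-.155,.215],-77)
for h in (.062,.107,.143): print(h,proj(p,[.537,-.155,h],o))"
```

```text
t 7.72 pos [ 0.4581 -0.1748  0.219 ] yaw -76.95 q6 43.0 F [-0.7  0.3 -3. ] M [-0.02  0.16  0.09] w 0.0438
shift [  4.1  -1.4 -81.3] turn 0.0
0.062 [[276.48201186 110.55766938]]
0.107 [[276.42281695 107.97374505]]
0.143 [[276.3573187  105.11467327]]
```

View pics/w7.png

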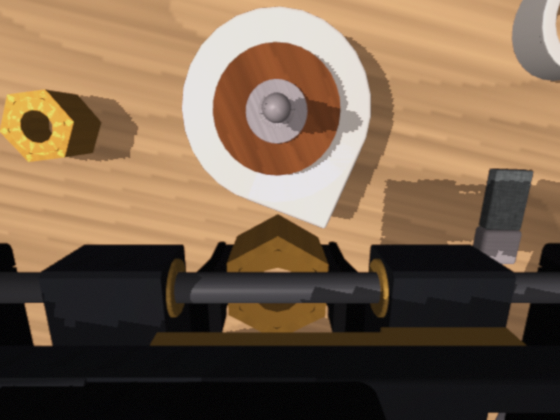

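The view is good: nose at (276,107), plywood disc centre about (276,109), predictions (276.4,105) and (276.5,110.6). Now I measure both properly.

```bash
python3 -c "
from h import *
o=robot.get_obs();p=robot.camera('wrist');im=p['image'].astype(int)
b=(235,65,320,150);save(p,'w8',cv2.resize(p['image'][b[1]:b[3],b[0]:b[2]],None,fx=6,fy=6,interpolation=cv2.INTER_CUBIC))
hsv=cv2.cvtColor(p['image'],cv2.COLOR_RGB2HSV)
# plywood + inside vs foam : foam is low saturation outer
m=(hsv[...,1]>110).astype(np.uint8)
n,l,st,ce=cv2.connectedComponentsWithStats(m[:180,190:362])
k=l[80, 276-190+45] if False else l[150-0,276-190]
c=max(cv2.findContours((l==k).astype(np.uint8),0,1)[0],key=cv2.contourArea)
e=cv2.fitEllipse(cv2.convexHull(c));ct=np.array(e[0])+[190,0];print('ply',ct,e[1],st[k],onplane(p,*ct,.062,o))
g=cv2.GaussianBlur(p['image'],(0,0),1)
to(None)"
```

```text
ply [276.30121613 108.30428314] (126.57373809814453, 132.28065490722656) [  23   43  127  132 9957] [ 0.53881678 -0.15447207  0.062     ]
t 7.77 pos [ 0.458  -0.1748  0.2188] yaw -76.95 q6 43.0 F [-0.3 -0.3 -3. ] M [-0.06  0.12 -0.01] w 0.0439
```

View pics/w8.png

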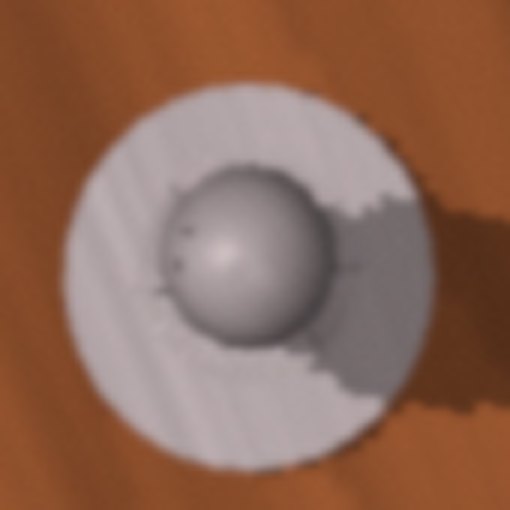

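```bash
python3 -c "
from h import *
o=robot.get_obs();p=robot.camera('wrist')
print(onplane(p,275.8,107.4,.1335,o),onplane(p,276.1,110.8,.064,o))
to([.537,-.1545,.1785],-77)"
```

```text
[ 0.53594941 -0.1548825   0.1335    ] [ 0.53650243 -0.15476779  0.064     ]
t 7.82 pos [ 0.4579 -0.1748  0.2187] yaw -76.95 q6 43.0 F [-0.6 -0.1 -2.5] M [-0.02  0.15 -0.03] w 0.0438
shift [ 40.3  -1.9 -81.6] turn 0.0
```

Stud axis ≈ (0.5365, −0.155), and the measurements agree within 1 mm. I move over it, with the underside a few mm above the nose.

Call:
move_arm([
  [1, 0, 0, -25, 0],
  [1, 0, -1, -50, 0],
  [1, 0, -1.5, -70, 0],
  [1, 10, -1.5, -81, 0],
  [1, 20, -1.5, -81, 0],
  [1, 30, -1.5, -81, 0],
  [1, 38, -1.5, -81, 0],
  [1, 38, -1.5, -81, 0],
])

```text
time: 8.48
position: [0.5328, -0.1545, 0.178]
tool_rot: [-0.701, -0.081, 0.705, -0.079]
ft_force: [-0.5, 0.4, -3.2]
grip_width: 0.0442
```

```bash
python3 -c "
from h import *
robot.camera('wrist')
to([.5365,-.155,.175],-77)
for n,b in (('scene',(190,130,270,210)),('side',(260,215,340,295))):
  p=robot.camera(n);save(p,n+'3',cv2.resize(p['image'][b[1]:b[3],b[0]:b[2]],None,fx=7,fy=7,interpolation=2))"
```

```text
t 8.53 pos [ 0.5335 -0.155   0.179 ] yaw -77.06 q6 49.3 F [ 0.9  0.1 -3.5] M [-0.09  0.15  0.  ] w 0.0436
shift [ 4.   0.7 -2.9] turn -0.1
```

View pics/scene3.png

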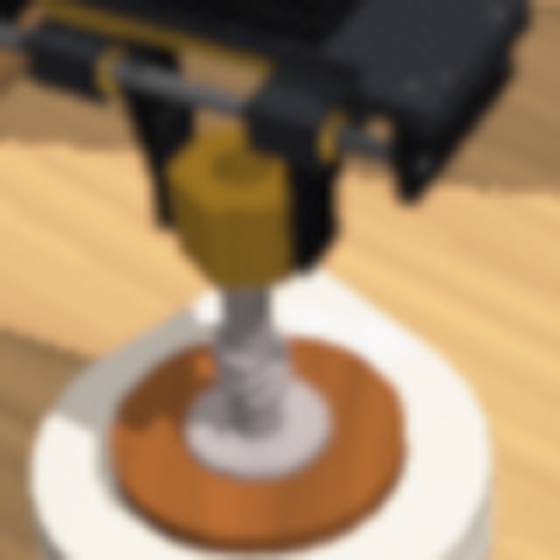

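View pics/side3.png

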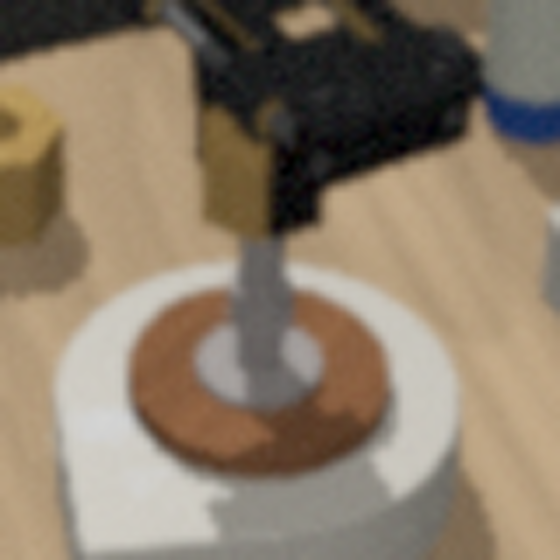

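Both views show the nut just above the nose and about 2–3 mm short in x, which agrees with the pose reading (0.5335 against 0.5365). I correct that.

Call:
move_arm([
  [1, 0, 0.5, -3, 0],
  [1, 0, 0.5, -3, 0],
  [1, 0, 0.5, -3, 0],
])

```text
time: 8.88
position: [0.5389, -0.1556, 0.1812]
tool_rot: [0.703, 0.08, -0.702, 0.08]
ft_force: [-0.2, 0.4, -2.6]
grip_width: 0.0438
```

```bash
python3 -c "
from h import *
to([.5365,-.155,.175],-77)
p=robot.camera('wrist')
to([.5365,-.155,.175],-77)
for n,b in (('scene',(190,130,270,210)),('side',(260,215,340,295))):
  p=robot.camera(n);save(p,n+'4',cv2.resize(p['image'][b[1]:b[3],b[0]:b[2]],None,fx=7,fy=7,interpolation=2))
  for z in (.146,.182):
    a=np.radians(-77+30+60*np.arange(6))
    q=proj(p,[[.5365+.0254*np.cos(t),-.155+.0254*np.sin(t),z] for t in a]); print(n,z,((q-[b[0],b[1]]+.5)*7).round().tolist())
"
```

```text
t 8.88 pos [ 0.5389 -0.1556  0.1812] yaw -77.04 q6 49.5 F [-0.2  0.4 -2.6] M [-0.08  0.18  0.04] w 0.0438
shift [ 6.2 -1.1  2.2] turn -0.0
t 8.93 pos [ 0.5387 -0.1554  0.1811] yaw -77.03 q6 49.5 F [ 0.   0.7 -3.6] M [-0.07  0.19  0.02] w 0.0439
shift [ 6.1 -0.9  2. ] turn -0.0
scene 0.146 [[175.0, 258.0], [212.0, 298.0], [286.0, 294.0], [321.0, 250.0], [283.0, 211.0], [211.0, 215.0]]
scene 0.182 [[165.0, 178.0], [203.0, 218.0], [279.0, 214.0], [315.0, 170.0], [276.0, 131.0], [202.0, 135.0]]
side 0.146 [[320.0, 230.0], [318.0, 190.0], [262.0, 170.0], [208.0, 189.0], [209.0, 229.0], [266.0, 250.0]]
side 0.182 [[324.0, 158.0], [321.0, 119.0], [265.0, 99.0], [210.0, 118.0], [211.0, 157.0], [268.0, 178.0]]
```

View pics/scene4.png

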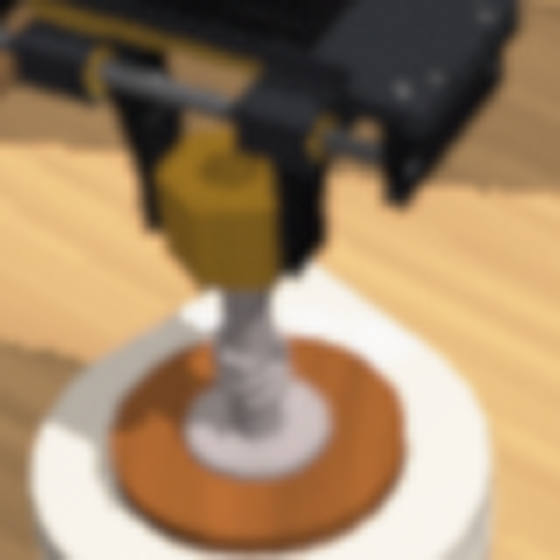

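View pics/side4.png

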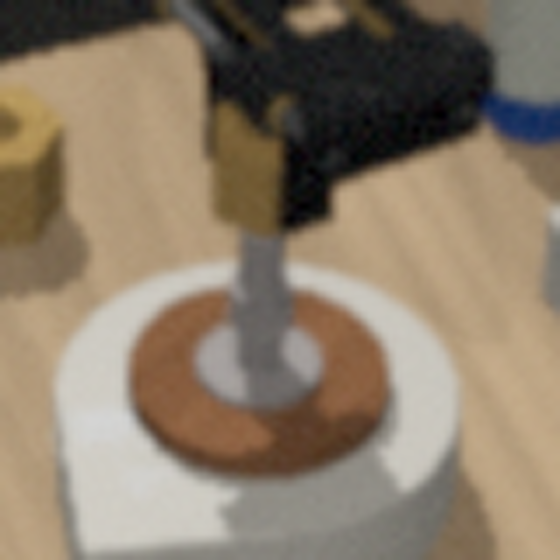

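Call:
move_arm([
  [1, 2, 0, 1, 0],
  [1, 2, 0, 1, 0],
  [1, 2, 0, 1, 0],
  [1, 2, 0, 1, 0],
  [1, 2, 0, 1, 0],
])

```text
time: 9.45
position: [0.5374, -0.1555, 0.1785]
tool_rot: [-0.703, -0.08, 0.703, -0.08]
ft_force: [0.7, 0.7, -2.3]
grip_width: 0.0443
```

```bash
python3 -c "
from h import *
p=robot.camera('wrist')
to([.5365,-.155,.175],-77)
"
```

```text
t 9.5 pos [ 0.5374 -0.1555  0.1785] yaw -77.03 q6 49.5 F [ 0.7  0.2 -2. ] M [-0.05  0.17  0.02] w 0.0437
shift [ 3.5 -0.7  0.8] turn -0.0
```

Call:
move_arm([
  [1, 0, -0.7, 0.8, 0],
  [1, 3, -0.7, 0.8, 0],
  [1, 6, -0.7, 0.8, 0],
  [1, 9, -0.7, 0.8, 0],
  [1, 12, -0.7, 0.8, 0],
  [1, 15, -0.7, 0.8, 0],
  [1, 15, -0.7, 0.8, 0],
])

```text
time: 10.08
position: [0.536, -0.1547, 0.1627]
tool_rot: [-0.702, -0.08, 0.703, -0.08]
ft_force: [0.4, -0.4, -2.4]
grip_width: 0.0437
```

```bash
python3 -c "
from h import *
to([.5365,-.155,.1315],-77)
"
```

```text
t 10.08 pos [ 0.536  -0.1547  0.1627] yaw -77.03 q6 49.5 F [ 0.4 -0.4 -2.4] M [-0.03  0.18  0.01] w 0.0437
shift [31.2  0.4 -0.4] turn -0.0
```

Call:
move_arm([
  [1, 3, 0.4, -0.4, 0],
  [1, 6, 0.4, -0.4, 0],
  [1, 9, 0.4, -0.4, 0],
  [1, 12, 0.4, -0.4, 0],
  [1, 15, 0.4, -0.4, 0],
  [1, 18, 0.4, -0.4, 0],
  [1, 20, 0.4, -0.4, 0],
  [1, 20, 0.4, -0.4, 0],
])

```text
time: 10.75
position: [0.5367, -0.1551, 0.143]
tool_rot: [-0.702, -0.08, 0.703, -0.08]
ft_force: [-0.8, 0.4, -3.7]
grip_width: 0.0436
```

```bash
python3 -c "
from h import *
to([.5365,-.155,.1315],-77)
"
```

```text
t 10.75 pos [ 0.5367 -0.1551  0.143 ] yaw -77.03 q6 49.4 F [-0.8  0.4 -3.7] M [-0.07  0.19  0.02] w 0.0436
shift [11.5 -0.1  0.1] turn -0.0
```

Call:
move_arm([
  [1, 1.5, 0, 0, 0],
  [1, 3, 0, 0, 0],
  [1, 4.5, 0, 0, 0],
  [1, 6, 0, 0, 0],
  [1, 7, 0, 0, 0],
  [1, 8, 0, 0, 0],
  [1, 8, 0, 0, 0],
])

```text
time: 11.33
position: [0.5369, -0.1552, 0.1354]
tool_rot: [-0.702, -0.08, 0.703, -0.08]
ft_force: [-0.0, 0.1, -1.8]
grip_width: 0.0441
```

Call:
move_arm([
  [1, 0.5, 0, 0, 0],
  [1, 1, 0, 0, 0],
  [1, 1.5, 0, 0, 0],
  [1, 2, 0, 0, 0],
  [1, 2, 0, 0, 0],
])

```text
time: 11.75
position: [0.5369, -0.1552, 0.1335]
tool_rot: [-0.703, -0.08, 0.703, -0.08]
ft_force: [0.1, 0.2, -2.6]
grip_width: 0.0439
```

Call:
move_arm([
  [1, 0.5, 0, 0, 0],
  [1, 1, 0, 0, 0],
  [1, 1.5, 0, 0, 0],
  [1, 1.5, 0, 0, 0],
  [1, 1.5, 0, 0, 0],
])

```text
time: 12.17
position: [0.5369, -0.1552, 0.132]
tool_rot: [-0.703, -0.08, 0.703, -0.08]
ft_force: [1.2, 0.7, -2.5]
grip_width: 0.0438
```

Call:
move_arm([
  [1, 0.4, 0, 0, 0],
  [1, 0.8, 0, 0, 0],
  [1, 1, 0, 0, 0],
  [1, 1, 0, 0, 0],
  [1, 1, 0, 0, 0],
])

```text
time: 12.58
position: [0.5371, -0.1553, 0.1313]
tool_rot: [0.703, 0.08, -0.702, 0.08]
ft_force: [-0.1, 0.2, 0.5]
grip_width: 0.0435
```

Contact: force went from −2.6 to +0.5 N at TCP z 0.1313, which is the predicted ride height on the blunt end (0.1315). I press slightly more.

Call:
move_arm([
  [1, 0.5, 0, 0, 0],
  [1, 0.5, 0, 0, 0],
  [1, 0.5, 0, 0, 0],
])

```text
time: 12.83
position: [0.5371, -0.1553, 0.1311]
tool_rot: [0.703, 0.08, -0.702, 0.08]
ft_force: [-1.8, 0.2, 4.5]
grip_width: 0.0439
```

Call:
move_arm([
  [1, 0, 0, 0, -3],
  [1, 0, 0, 0, -6],
  [1, 0, 0, 0, -9],
  [1, 0, 0, 0, -12],
  [1, 0, 0, 0, -15],
  [1, 0, 0, 0, -18],
])

```text
time: 13.33
position: [0.5375, -0.1555, 0.131]
tool_rot: [0.682, 0.189, -0.681, 0.19]
ft_force: [-0.6, 0.6, 3.5]
grip_width: 0.0439
```

Call:
move_arm([
  [1, 0, 0, 0, -3],
  [1, 0, 0, 0, -6],
  [1, 0, 0, 0, -9],
  [1, 0, 0, 0, -12],
  [1, 0, 0, 0, -15],
  [1, 0, 0, 0, -18],
])

```text
time: 13.83
position: [0.5375, -0.1553, 0.1311]
tool_rot: [0.644, 0.293, -0.643, 0.294]
ft_force: [-0.0, 1.4, 3.2]
grip_width: 0.0437
```

```bash
python3 -c "
from h import *
to([.5365,-.155,.1315],-77)
"
```

```text
t 13.83 pos [ 0.5375 -0.1553  0.1311] yaw -40.91 q6 13.3 F [-0.   1.4  3.2] M [ 0.03  0.2  -0.08] w 0.0437
shift [-0.4 -1.   0.4] turn 36.1
```

Call:
move_arm([
  [1, 0, 0, 0, -3],
  [1, 0, 0, 0, -6],
  [1, 0, 0, 0, -9],
  [1, 0, 0, 0, -12],
  [1, 0, 0, 0, -15],
  [1, 0, 0, 0, -18],
])

```text
time: 14.33
position: [0.5374, -0.1552, 0.1311]
tool_rot: [0.59, 0.391, -0.589, 0.391]
ft_force: [-0.3, 1.2, 4.5]
grip_width: 0.0435
```

Call:
move_arm([
  [1, 0, 0, 0, -3],
  [1, 0, 0, 0, -6],
  [1, 0, 0, 0, -9],
  [1, 0, 0, 0, -12],
  [1, 0, 0, 0, -15],
  [1, 0, 0, 0, -18],
])

```text
time: 14.83
position: [0.5379, -0.1558, 0.131]
tool_rot: [0.521, 0.477, -0.521, 0.479]
ft_force: [0.5, -0.3, 2.5]
grip_width: 0.0435
```

```bash
python3 -c "
from h import *
to([.5369,-.1553,.1315],-77)
"
```

```text
t 14.83 pos [ 0.5379 -0.1558  0.131 ] yaw -4.9 q6 -22.7 F [ 0.5 -0.3  2.5] M [-0.13 -0.1  -0.05] w 0.0435
shift [-0.5 -1.1 -0.4] turn 72.1
```

Call:
move_arm([
  [1, 0, -0.3, 0, -3],
  [1, 0, -0.5, 0, -6],
  [1, 0, -0.7, -0.2, -9],
  [1, 0, -0.7, -0.2, -12],
  [1, 0, -0.7, -0.2, -15],
  [1, 0, -0.7, -0.2, -18],
])

```text
time: 15.33
position: [0.5361, -0.1549, 0.1298]
tool_rot: [0.44, 0.554, -0.44, 0.554]
ft_force: [-0.0, 0.5, -2.5]
grip_width: 0.0437
```

```bash
python3 -c "
from h import *
to([.5369,-.1553,.1315],-77)
"
```

```text
t 15.33 pos [ 0.5361 -0.1549  0.1298] yaw 13.12 q6 -40.7 F [-0.   0.5 -2.5] M [-0.06  0.06  0.06] w 0.0437
shift [-1.7  0.7  0.6] turn 90.1
```

The drop is felt: contact force gone (−2.5 N) and z falling at about 90° back. Follow it down gently.

Call:
move_arm([
  [1, 0.5, 0.3, 0.2, 0],
  [1, 1, 0.5, 0.4, 0],
  [1, 1.5, 0.5, 0.4, 0],
  [1, 2, 0.5, 0.4, 0],
  [1, 2.5, 0.5, 0.4, 0],
  [1, 3, 0.5, 0.4, 0],
  [1, 3, 0.5, 0.4, 0],
])

```text
time: 15.92
position: [0.5368, -0.1552, 0.1274]
tool_rot: [0.44, 0.553, -0.44, 0.553]
ft_force: [-0.1, 0.5, -2.5]
grip_width: 0.044
```

```bash
python3 -c "
from h import *
to([.5369,-.1553,.1235],-77)
"
```

```text
t 15.92 pos [ 0.5368 -0.1552  0.1274] yaw 12.96 q6 -40.5 F [-0.1  0.5 -2.5] M [-0.07  0.06 -0.03] w 0.044
shift [3.9 0.1 0.1] turn 90.0
```

Call:
move_arm([
  [1, 0.5, 0, 0, 0],
  [1, 1, 0, 0, 0],
  [1, 1.5, 0, 0, 0],
  [1, 2, 0, 0, 0],
  [1, 2.5, 0, 0, 0],
  [1, 2.5, 0, 0, 0],
  [1, 2.5, 0, 0, 0],
])

```text
time: 16.5
position: [0.5369, -0.1553, 0.125]
tool_rot: [0.44, 0.553, -0.44, 0.553]
ft_force: [-0.6, -0.6, -3.3]
grip_width: 0.0436
```

Call:
move_arm([
  [1, 0.4, 0, 0, 0],
  [1, 0.8, 0, 0, 0],
  [1, 1, 0, 0, 0],
  [1, 1, 0, 0, 0],
])

```text
time: 16.83
position: [0.5369, -0.1553, 0.124]
tool_rot: [0.44, 0.553, -0.44, 0.553]
ft_force: [0.9, 0.2, -3.2]
grip_width: 0.0436
```

Call:
move_arm([
  [1, 0.4, 0, 0, 0],
  [1, 0.8, 0, 0, 0],
  [1, 1, 0, 0, 0],
  [1, 1, 0, 0, 0],
])

```text
time: 17.17
position: [0.537, -0.1553, 0.1233]
tool_rot: [0.44, 0.553, -0.44, 0.553]
ft_force: [-0.0, 0.2, -1.0]
grip_width: 0.0439
```

The nut seated in the opening at −13.8 mm, with light contact. I screw clockwise now, following the 18 mm/turn pitch.

Call:
move_arm([
  [1, 0.2, 0, 0, 4],
  [1, 0.4, 0, 0, 8],
  [1, 0.6, 0, 0, 12],
  [1, 0.8, 0, 0, 16],
  [1, 1, 0, 0, 20],
  [1, 1, 0, 0, 20],
])

```text
time: 17.67
position: [0.5375, -0.1557, 0.1224]
tool_rot: [0.53, 0.467, -0.53, 0.469]
ft_force: [0.6, -0.7, -1.0]
grip_width: 0.0436
```

```bash
python3 -c "
from h import *
to([.5369,-.1553,.1235],-77)
"
```

```text
t 17.67 pos [ 0.5375 -0.1557  0.1224] yaw -7.1 q6 -20.5 F [ 0.6 -0.7 -1. ] M [-0.26  0.01 -0.01] w 0.0436
shift [-1.1 -0.7 -0.3] turn 69.9
```

Following well with light forces, so I continue.

Call:
move_arm([
  [1, 0.2, -0.2, 0, 4],
  [1, 0.4, -0.4, 0, 8],
  [1, 0.6, -0.4, 0, 12],
  [1, 0.8, -0.4, 0, 16],
  [1, 1, -0.4, 0, 20],
  [1, 1.2, -0.4, 0, 24],
  [1, 1.4, -0.4, 0, 28],
  [1, 1.5, -0.4, 0, 30],
])

```text
time: 18.33
position: [0.5364, -0.1548, 0.1209]
tool_rot: [0.633, 0.315, -0.633, 0.315]
ft_force: [-0.7, 1.2, 1.0]
grip_width: 0.0438
```

Call:
move_arm([
  [1, 0.2, 0, 0, 4],
  [1, 0.4, 0, 0, 8],
  [1, 0.6, 0, 0, 12],
  [1, 0.8, 0, 0, 16],
  [1, 1, 0, 0, 20],
  [1, 1.2, 0, 0, 24],
  [1, 1.4, 0, 0, 28],
  [1, 1.5, 0, 0, 30],
])

```text
time: 19.0
position: [0.5369, -0.1549, 0.1194]
tool_rot: [0.693, 0.14, -0.693, 0.14]
ft_force: [0.8, 1.2, 0.4]
grip_width: 0.0438
```

```bash
python3 -c "
from h import *
to([.5369,-.1553,.1235],-77)
"
```

```text
t 19.0 pos [ 0.5369 -0.1549  0.1194] yaw -67.09 q6 39.5 F [0.8 1.2 0.4] M [ 0.15 -0.   -0.02] w 0.0438
shift [-4.1  0.3  0.1] turn 9.9
```

Call:
move_arm([
  [1, 0.2, 0, 0, 4],
  [1, 0.4, 0, 0, 8],
  [1, 0.6, 0, 0, 12],
  [1, 0.8, 0, 0, 16],
  [1, 1, 0, 0, 20],
  [1, 1.2, 0, 0, 24],
  [1, 1.4, 0, 0, 28],
  [1, 1.5, 0, 0, 30],
])

```text
time: 19.67
position: [0.5371, -0.1552, 0.1179]
tool_rot: [0.706, -0.044, -0.705, -0.044]
ft_force: [1.4, 1.2, -0.6]
grip_width: 0.0437
```

Call:
move_arm([
  [1, 0.2, 0, 0, 4],
  [1, 0.4, 0, 0, 8],
  [1, 0.6, 0, 0, 12],
  [1, 0.8, 0, 0, 16],
  [1, 1, 0, 0, 20],
  [1, 1.2, 0, 0, 24],
  [1, 1.4, 0, 0, 28],
  [1, 1.5, 0, 0, 30],
])

```text
time: 20.33
position: [0.5373, -0.1555, 0.1164]
tool_rot: [0.671, -0.225, -0.67, -0.225]
ft_force: [1.1, -0.3, -0.6]
grip_width: 0.0441
```

```bash
python3 -c "
from h import *
to([.5369,-.1553,.1235],-77)
"
```

```text
t 20.33 pos [ 0.5373 -0.1555  0.1164] yaw -127.09 q6 99.5 F [ 1.1 -0.3 -0.6] M [ 0.01 -0.01 -0.01] w 0.0441
shift [-7.1  0.1  0.4] turn -50.1
```

That is 140° turned and the underside is at −21.1 mm, consistent with the pitch. Release and lift.

Call:
move_arm([
  [0, 0, 0, 0, 0],
  [-0.3, 0, 0, 0, 0],
  [-0.6, 0, 0, 0, 0],
  [-0.6, 0, 0, 0, 0],
  [-0.6, 0, 0, 0, 0],
  [-0.6, 0, 0, 0, 0],
  [-0.6, 0, 0, 0, 0],
])

```text
time: 20.92
position: [0.5364, -0.1552, 0.116]
tool_rot: [-0.67, 0.224, 0.671, 0.224]
ft_force: [0.4, 0.3, 0.1]
grip_width: 0.0684
```

```bash
python3 -c "
from h import *
p=robot.camera('wrist');save(p,'w9')
to(None)
"
```

```text
t 20.97 pos [ 0.5364 -0.1552  0.116 ] yaw -127.02 q6 99.4 F [ 0.5 -0.2  0.5] M [-0.    0.16 -0.03] w 0.0686
```

View pics/w9.png

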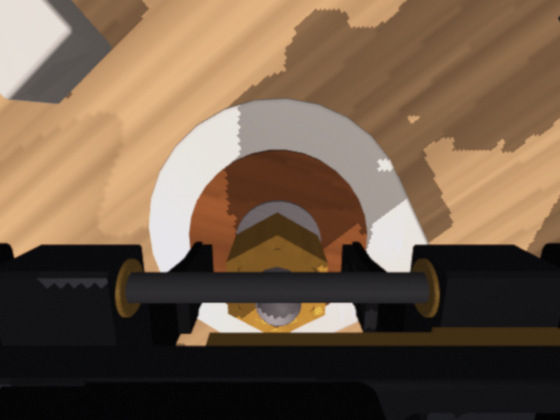

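The fingers are clear on both sides and the nut is on the stud, with the nose through its bore at (278,300). I lift away.

Call:
move_arm([
  [-0.6, -15, 0, 0, 0],
  [-0.6, -40, 0, 0, 0],
  [-0.6, -70, 0, 0, 0],
  [-0.6, -100, 0, 0, 0],
  [-0.6, -125, 0, 0, 0],
  [-0.6, -125, 0, 60, 0],
  [-0.6, -125, 0, 80, 0],
  [-0.6, -125, 0, 80, 0],
])

```text
time: 21.63
position: [0.4631, -0.1009, 0.2396]
tool_rot: [-0.665, 0.223, 0.676, 0.225]
ft_force: [-1.9, 0.7, -1.4]
grip_width: 0.0696
```

```bash
python3 -c "
from h import *
from fit import fit
p=robot.camera('scene');p=robot.camera('scene')
for n,b in (('scene',(180,140,280,240)),('side',(255,225,340,310))):
  p=robot.camera(n);save(p,n+'9f');save(p,n+'9',cv2.resize(p['image'][b[1]:b[3],b[0]:b[2]],None,fx=6,fy=6,interpolation=2))
  a=np.radians(-127+30+60*np.arange(6))
  for z in (.086,.122):
    q=proj(p,[[.5366+.0254*np.cos(t),-.155+.0254*np.sin(t),z] for t in a]); print(n,z,((q-[b[0],b[1]]+.5)*6).round().tolist())
p=robot.camera('wrist');save(p,'w10');to(None)
"
```

```text
scene 0.086 [[244.0, 237.0], [224.0, 277.0], [263.0, 306.0], [323.0, 295.0], [342.0, 255.0], [302.0, 227.0]]
scene 0.122 [[237.0, 173.0], [216.0, 213.0], [257.0, 243.0], [318.0, 232.0], [337.0, 192.0], [297.0, 163.0]]
side 0.086 [[264.0, 252.0], [304.0, 230.0], [292.0, 196.0], [243.0, 184.0], [203.0, 205.0], [213.0, 240.0]]
side 0.122 [[266.0, 194.0], [306.0, 172.0], [295.0, 138.0], [244.0, 126.0], [204.0, 147.0], [214.0, 181.0]]
t 21.88 pos [ 0.4741 -0.108   0.2415] yaw -127.04 q6 101.0 F [-0.9 -0.1  0.2] M [ 0.02  0.16 -0.07] w 0.0697
```

View pics/scene9.png

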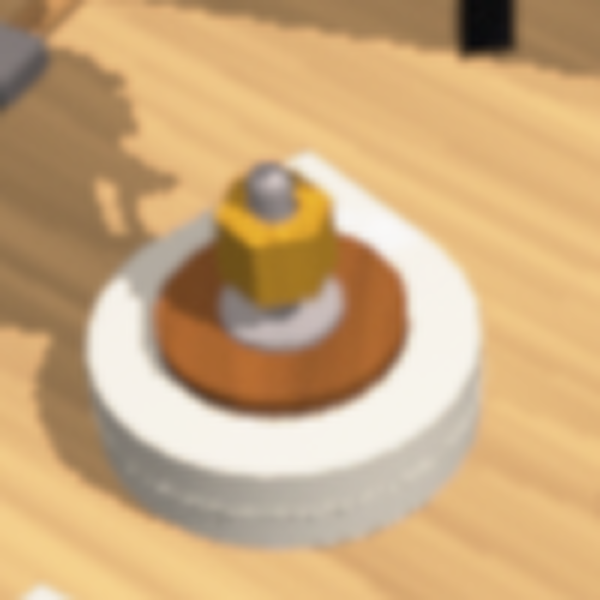

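View pics/side9.png

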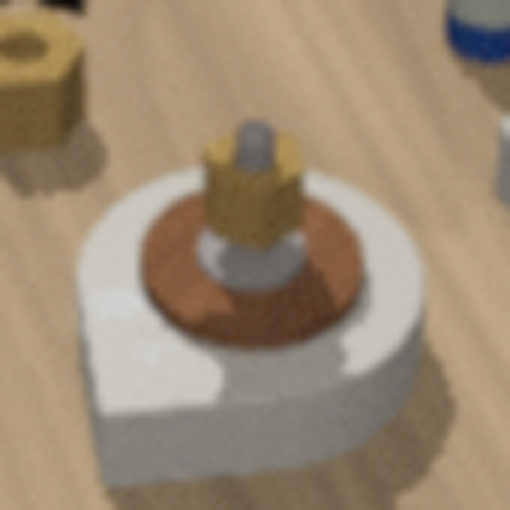

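View pics/scene9f.png

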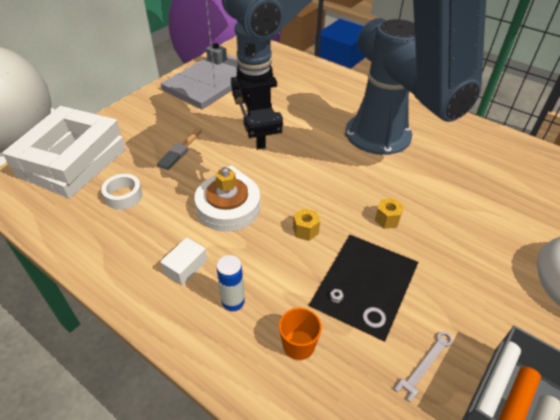

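View pics/w10.png

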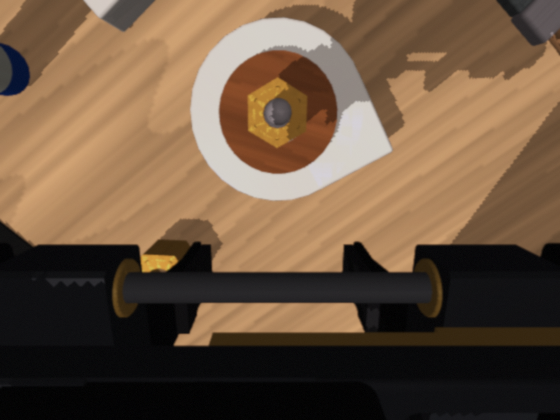

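The nut sits level on the thread: its corners match the predicted outline within 1–2 crop pixels in both views. The bystanders are where they were. I let the arm settle, then hand in.

Call:
move_arm([
  [-0.6, 0, 0, 0, 0],
  [-0.6, 0, 0, 0, 0],
  [-0.6, 0, 0, 0, 0],
])

```text
time: 22.13
position: [0.4733, -0.1076, 0.2409]
tool_rot: [0.671, -0.225, -0.67, -0.225]
ft_force: [0.3, 0.8, 0.4]
grip_width: 0.0695
```

```bash
python3 -c "
from h import *
to(None);print(robot.hand_in())"
```

```text
t 22.13 pos [ 0.4733 -0.1076  0.2409] yaw -127.05 q6 101.0 F [0.3 0.8 0.4] M [-0.    0.17  0.05] w 0.0695
the job is handed in; nothing more can be done
None
```

The small brass nut is on the stud's thread, and the job was handed in at 22.1 s.

- **Nut chosen:** I took the smallest of the three brass nuts, the one on the mat. It measured about 51 mm over corners from above and 44 mm between the jaws.
- **Finding the thread:** I set the nut on the blunt end and pressed with about 6 N. I then turned it backwards, and the drop came at about 90°. I followed it down to 13.8 mm below the stud end.
- **Screwing on:** I turned it forwards 140° with the wrist force staying within a few newtons. It went down to 21.1 mm below the stud end, which fits the pitch. Then I let go and backed away.

**Last checks:**
- In the scene and side pictures the released nut matches the outline of a level nut at that depth to about 1 mm.
- In the scene picture the other things show no movement from the first one.
- The robot is clear of everything.
- Two nut-position estimates disagreed by 1–2 mm: the wrist fit before the grasp, and the view of the nut in the jaws. I aimed midway between them; the nose went in without contact.

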